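# Change over two hi-fi units and stack their partners

## Robot

A 6-joint arm with a two-finger parallel gripper is mounted at the origin on the work surface. World frame = base frame: x ahead of the robot, y to its left, z up, the work surface at z = 0. Lengths are in m, angles in rad, forces in N, time in s.
With the tool pointing down it reaches from about 0.375 to 0.9 m from the base axis. Payload 3.1 kg.
Tool frame: the origin (TCP) lies at the very end of the fingers, on their centre line; the grasp point (between the pads) lies 19 mm behind it; z points along the fingers, x is the direction in which the jaws open and shut, and the axes are right-handed (so a half turn about z gives the same grasp; the last joint's range is limited). The gripper opens to 87 mm and grips with 3 to 60 N. Pads are 19 mm wide; open, the fingers measure 117 mm over their backs; the gripper's body (75 mm by 190 mm) begins 51 mm behind the grasp point.
Start: joints at [1.153, 0.527, 1.433, -0, 1.181, -0.178], TCP at [0.148, 0.607, 0.223] pointing down, gripper open.
Joint ranges: [-3.08, 3.08], [-0.75, 2.2], [0.22, 2.44], [-1.43, 4.57], [0, 2.65], [-2.85, 2.85]. Speed limits (rad/s): [2.79, 2.79, 3.14, 3.14, 3.14, 3.14].

## Interface

Orientations are given as a unit quaternion [w, x, y, z].
In Python, from rig import move_pose, servo_line, move_joints, move_gripper, pause, inverse_kinematics, read_camera, get_calibration, IKError, job_done, masks_of, place_of, get_time, get_q, get_joint_velocities, get_joint_torque, get_ee_pos, get_orientation, get_contact_force, get_moment, get_grip_width gives the robot as it stands. Calls block until the motion is done:
- move_pose(position, orientation): joint-space move of the TCP to a pose.
- servo_line(position, rate=0.15, rotation=None, guard=None): straight line of the TCP; rotation=None keeps the orientation; rate is the mean speed in m/s. With guard (N) it stops when the force on the tool has changed by that much, and returns True; else False.
- move_joints(angles): joint-space move.
- move_gripper(opening): finger opening in m; the grip force is fixed at half the most; returns when the fingers have stopped.
- pause(seconds).
- inverse_kinematics(position, orientation): joint angles nearest the present ones, or None.
- read_camera(name): name is "scene" or "top"; returns the picture (420x560x3 uint8, red, green, blue); there is no depth.
- get_calibration(name): a dict with "fx", "fy", "cx", "cy" (pixels), "extrinsics" (4x4, takes a point from camera to world coordinates). Camera axes: x right, y down, z forward; pixel columns grow to the right and rows downward; lengths in m; the calibration is good to about 2 mm. A picture is of the moment at which its call begins. get_calibration takes no time and is no camera call.
A pose or a line that the arm cannot do raises IKError and nothing moves.
- job_done(): hands the job in, once; it reports no verdict.
Trained networks look in the newest picture that a camera, given by its name, has taken for a name from the list of things; names that differ only in an ending like _2 or _b are one class to them, and where a whole thing is asked for, a point or a joint stands for the part that bears it (a point fixed in the world has none). Each returns a list of dicts, best first, with "confidence" (0 to 1); they miss things now and then, are a little off and sometimes report something else, mostly with a low value. They report only what shows in the picture. A call takes as long as a camera call. They do not tell look-alikes from the thing itself.
- masks_of(camera, target): "pixels" (420x560 bool, what is visible of it) and "extent" ([centre column, centre row, width, height] in pixels, round what is visible of it).
- place_of(camera, target): "pixel" ([row, column] in pixels: a listed point, or the origin of a listed thing).
Readings, each from a call of its own:
- get_time(): time.
- get_q(): joint angles.
- get_joint_velocities(): joint speeds.
- get_joint_torque(): joint torques, N m.
- get_ee_pos(): TCP position.
- get_orientation(): TCP orientation.
- get_contact_force(): force on the tool from outside, world axes, zero at the start.
- get_moment(): the same for the moment, N m.
- get_grip_width(): finger opening in m.
Only numpy, scipy, OpenCV 4.12 (cv2) and the standard library are available. Lean on these libraries where they do the work, as an engineer would, in place of code of your own. Each camera call takes 0.05 s, during which the arm holds its last target.

## Task

The phono stage and the power supply are standing on each other's platforms: change them over, so that the phono stage stands in the middle of the stone slab and the power supply in the middle of the wooden board, each square to its platform; the cork mat is free for parking one of them. Then stack the step-up transformer on the phono stage and the headphone amplifier on the power supply, with all four feet dropped into the cups in the lid below. Set everything down gently and upright, and leave the brass record weight, the black record puck and the record brush where they are.

Things in the scene. Friction and masses are not known exactly. Their poses are not given: they have to be found in the camera images.
- phono: Phono stage: low aluminium box, small knob in front, row of 4 brass jacks at the back (stick out 14, 10). Case 110 (x) x 56 (y), grip across y; 4 round-ended feet 8 across, 7 tall, at x +-43, y +-18. Origin: underside centre at foot level; front at -x. Lid has 4 square cups 16 wide, 5 deep at x +-43, y +-18 (lid top z 37, cup floor 32). 0.35 kg. Starts on the board.
- psu: Power supply: taller steel box, black front, black finned heat sink across the back (x 55 to 73), rocker switch in front (sticks out 8). Case 110 (x) x 56 (y), grip across y; 4 round-ended feet 8 across, 7 tall, at x +-43, y +-18. Origin: underside centre at foot level; front at -x. Lid has 4 square cups 16 wide, 5 deep at x +-43, y +-18 (lid top z 49, cup floor 44). 0.6 kg. Starts on the slab.
- stepup: Step-up transformer: low grey box with two round steel cans on top (38 across, x +-25, tops at z 57, screws to 59), two jacks at the back (stick out 10). Case 110 (x) x 56 (y), grip across y; 4 round-ended feet 8 across, 7 tall, at x +-43, y +-18. Origin: underside centre at foot level; front at -x. Case top z 35, no cups. 0.45 kg. Starts on the bench.
- amp: Headphone amplifier: black box with ribbed aluminium cooler on its lid (ribs across y, 46 wide, tops at z 49), big knob in front (sticks out 16), two jacks at the back (10). Case 110 (x) x 56 (y), grip across y; 4 round-ended feet 8 across, 7 tall, at x +-43, y +-18. Origin: underside centre at foot level; front at -x. Lid z 37, no cups. 0.4 kg. Starts on the bench.
- slab: Stone slab, pale, rectangular with square corners: 136 (x) by 86 (y), 30 thick, fixed. Origin: centre of its underside, on the bench (z = 0); top face at 30; x along its length.
- board: Dark wooden board with half-round ends: 144 long (x, between the round ends) by 86 wide (y), 18 thick, fixed. Origin: centre of its underside, on the bench; top face at 18; x along its length.
- mat: Empty cork mat, 136 (x) by 90 (y), 3 thick, fixed. Origin: centre of its underside, on the bench; x along its length. A free spot to park a unit.
- weight: Bystander: brass record weight, stepped and round, 72 across at the foot, 60 tall, 0.7 kg, loose. Origin: centre of its underside.
- puck: Bystander: flat black record puck, 76 across, 26 tall, 0.3 kg, loose. Origin: centre of its underside.
- brush: Bystander: record brush of aluminium with a wooden top, 96 (y) by 33 (x), 34 tall, loose. Origin: centre of its underside.
Not all that is in view belongs to the job. Leave any green or turquoise look-alike of the psu alone.

How it is judged:
At the end, for the whole second after the job is handed in: Phono stage on slab, power supply on board: within 15 mm of centre, square within 0.22 rad. Step-up on phono stage, headphone amp on power supply: within 8 mm, square within 0.2 rad (either way round), feet on cup floors within 2.5 mm. All upright, at rest, released (horizontal distance between phono and slab below 0.015 m and z of phono in the frame of slab between 0.027 and 0.033 m and angle between the x axis of phono and the x axis of slab, either way round below 0.22 rad and horizontal distance between psu and board below 0.015 m and z of psu in the frame of board between 0.015 and 0.021 m and angle between the x axis of psu and the x axis of board, either way round below 0.22 rad and horizontal distance between stepup and phono below 0.008 m and z of stepup in the frame of phono between 0.0295 and 0.0345 m and angle between the x axis of stepup and the x axis of phono, either way round below 0.2 rad and horizontal distance between amp and psu below 0.008 m and z of amp in the frame of psu between 0.0415 and 0.0465 m and angle between the x axis of amp and the x axis of psu, either way round below 0.2 rad and angle between each of phono, psu, stepup, amp's own z axis and vertical below 0.06 rad and linear speed of each of phono, psu, stepup, amp below 0.02 m/s and angular speed of each of phono, psu, stepup, amp below 0.1 rad/s); the robot touches nothing.
It fails at once if a bystander (weight, puck or brush) is moved more than 20 mm (distance of any of weight, puck, brush from where it was at the start of the episode above 0.02 m).
It fails at once if a unit is tipped more than 35 degrees (angle between any of phono, psu, stepup, amp's own z axis and vertical above 0.61 rad).
It fails at once if a unit is slammed onto its platform or onto the unit below (more than 60 N) (contact force between phono and slab above 60 N or contact force between psu and board above 60 N or contact force between stepup and phono above 60 N or contact force between amp and psu above 60 N).
It fails at once if a unit is let go and falls more than about 13 mm (over 0.5 m/s out of the fingers) ((linear speed of phono above 0.5 m/s and contact force between the fingers and phono below 0.2 N) or (linear speed of psu above 0.5 m/s and contact force between the fingers and psu below 0.2 N) or (linear speed of stepup above 0.5 m/s and contact force between the fingers and stepup below 0.2 N) or (linear speed of amp above 0.5 m/s and contact force between the fingers and amp below 0.2 N)).
It also fails if it takes over 131 s, if anything falls off the work surface, if the arm or the gripper's body presses on something with over 40 N, if the wrist force passes 120 N, or if a joint passes its speed limit or range.

## Working session

There is one attempt and no reset: what is moved stays moved. The work goes in short steps, each a Python script; the robot and the scene stay as the last script left them, time stands still between calls to the robot, and variables do not carry over. Pictures are saved under pics/ and viewed, and the job is handed in when it is done.

```bash
ls; mkdir -p pics; python3 - <<'E'
from rig import *
import cv2
for n in ("top","scene"):
    im=read_camera(n); cv2.imwrite(f"pics/{n}0.png",im[:,:,::-1])
    c=get_calibration(n); print(n,c)
print(get_time(),get_orientation(),get_grip_width())
E
```

```text
pics
top {'fx': 482.20287965056764, 'fy': 482.20287965056764, 'cx': 274.73724473471503, 'cy': 202.2056685374092, 'extrinsics': array([[-0.00540872, -0.99319167,  0.11636606,  0.40177656],
       [-0.99992209,  0.00406247, -0.01180317,  0.02044643],
       [ 0.01125008, -0.11642083, -0.99313626,  1.65433474],
       [ 0.        ,  0.        ,  0.        ,  1.        ]])}
scene {'fx': 386.0509411060709, 'fy': 386.0509411060709, 'cx': 275.9512407307103, 'cy': 214.91044589315524, 'extrinsics': array([[-0.79914945,  0.41349111, -0.43633159,  1.04300477],
       [ 0.60111264,  0.55556337, -0.57446752,  0.54800334],
       [ 0.00487264, -0.72136983, -0.6925329 ,  0.73118598],
       [ 0.        ,  0.        ,  0.        ,  1.        ]])}
0.1 [ 4.68965297e-04  7.86306116e-01  6.17836302e-01 -8.81230914e-04] 0.08673710285001661
```

View pics/top0.png

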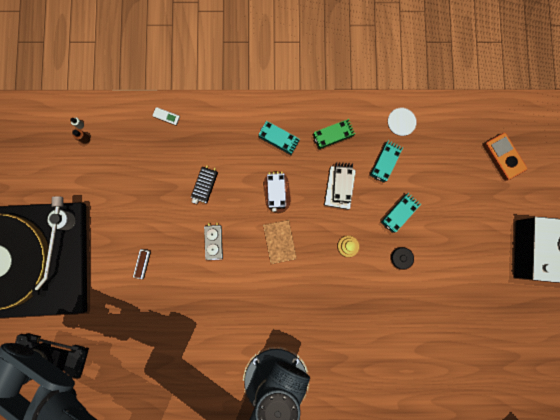

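View pics/scene0.png

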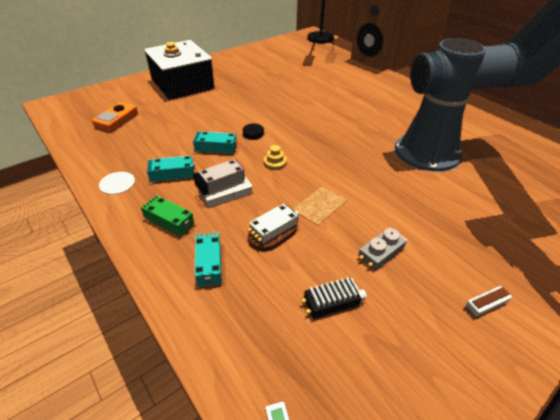

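```bash
cat > h.py <<'E'
from rig import *
import numpy as np, cv2
def ray(cam,row,col):
    c=get_calibration(cam);E=c["extrinsics"]
    d=E[:3,:3]@np.array([(col-c["cx"])/c["fx"],(row-c["cy"])/c["fy"],1.]);return E[:3,3],d
def at(cam,row,col,z):
    o,d=ray(cam,row,col);return o+d*(z-o[2])/d[2]
def proj(cam,P):
    c=get_calibration(cam);E=c["extrinsics"];p=E[:3,:3].T@(np.asarray(P,float)-E[:3,3])
    return np.array([c["cx"]+c["fx"]*p[0]/p[2],c["cy"]+c["fy"]*p[1]/p[2]])
E
python3 - <<'E'
from h import *
read_camera("top")
zs=dict(phono=.018,psu=.03,stepup=0,amp=0,slab=0,board=0,mat=0,weight=0,puck=0,brush=0)
for n,z in zs.items():
    for p in place_of("top",n)[:3]:
        r,c=p["pixel"]; print(n,"pt",np.round([r,c],1),round(p["confidence"],2),at("top",r,c,z)[:2].round(4))
    for p in masks_of("top",n)[:3]:
        m=p["pixels"]; cs,_=cv2.findContours(m.astype(np.uint8),0,2)
        print("   mask",np.round(p["extent"],0),m.sum(),round(p["confidence"],2),[np.round(v,1) for v in cv2.minAreaRect(max(cs,key=cv2.contourArea))])
print(get_time())
E
```

```text
phono pt [192.1 276.6] 0.8 [ 0.6283 -0.0056]
phono pt [183.5 205.2] 0.72 [0.659 0.239]
phono pt [238.1 280.5] 0.69 [ 0.471  -0.0179]
   mask [276. 191.  18.  38.] 613 0.95 [array([275.9, 191.4]), array([39.1, 16.7]), np.float64(87.5)]
   mask [344. 184.  21.  40.] 727 0.66 [array([342.5, 183.5]), array([39., 19.]), np.float64(90.0)]
psu pt [137.3 279.7] 0.81 [ 0.8173 -0.0172]
psu pt [183.9 339.9] 0.74 [ 0.6541 -0.2216]
psu pt [139.1 332.6] 0.74 [ 0.8105 -0.1997]
   mask [344. 183.  24.  42.] 717 0.9 [array([342.4, 182.8]), array([18.2, 40.4]), np.float64(2.9)]
   mask [280. 138.  36.  31.] 652 0.8 [array([277.6, 138. ]), array([37.8, 18.2]), np.float64(29.1)]
   mask [386. 162.  32.  38.] 682 0.75 [array([385.4, 161.7]), array([17.4, 39.4]), np.float64(26.6)]
stepup pt [242.3 213.2] 0.84 [0.4586 0.2118]
   mask [215. 242.  18.  35.] 579 0.69 [array([213. , 241.5]), array([35., 18.]), np.float64(90.0)]
   mask [280. 243.  33.  43.] 1024 0.42 [array([279.3, 241.9]), array([39.9, 26.1]), np.float64(78.2)]
   mask [276. 195.  25.  36.] 291 0.2 [array([285.8, 195. ]), array([11.1, 36.9]),
[... 647 characters left out ...]
y([285.8, 195. ]), array([11.1, 36.9]), np.float64(11.6)]
   mask [280. 243.  30.  44.] 1033 0.59 [array([279.4, 241.6]), array([39.8, 26.5]), np.float64(77.9)]
weight pt [246.8 348.2] 0.57 [ 0.4409 -0.2499]
   mask [348. 248.  15.  18.] 309 0.72 [array([347.5, 246.5]), array([19., 19.]), np.float64(90.0)]
puck pt [257.4 399.5] 0.7 [ 0.4039 -0.4247]
   mask [402. 258.  26.  20.] 422 0.9 [array([402., 258.]), array([22., 22.]), np.float64(90.0)]
   mask [277. 195.  28.  39.] 280 0.33 [array([285.8, 195. ]), array([11.1, 36.9]), np.float64(12.0)]
brush pt [262.7 144.6] 0.6 [0.3907 0.4436]
   mask [141. 263.  13.  32.] 278 0.59 [array([140.9, 264.2]), array([10.2, 28.6]), np.float64(14.0)]
1.15
```

```bash
python3 - <<'E'
import cv2
a=cv2.imread("pics/top0.png");cv2.imwrite("pics/t1.png",cv2.resize(a[150:270,185:365],None,fx=4.4,fy=4.4,interpolation=cv2.INTER_CUBIC))
a=cv2.imread("pics/scene0.png");cv2.imwrite("pics/s1.png",cv2.resize(a[145:325,185:425],None,fx=3.3,fy=3.3,interpolation=cv2.INTER_CUBIC))
E
```

```text
(no output)
```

View pics/t1.png

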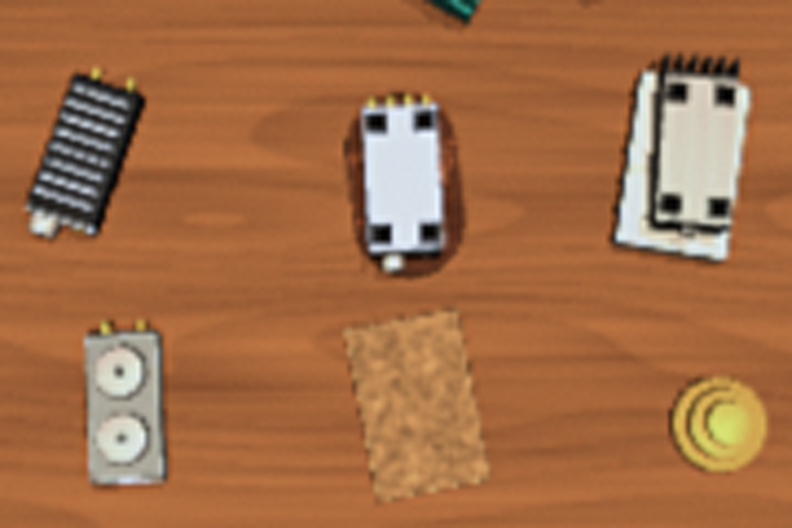

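View pics/s1.png

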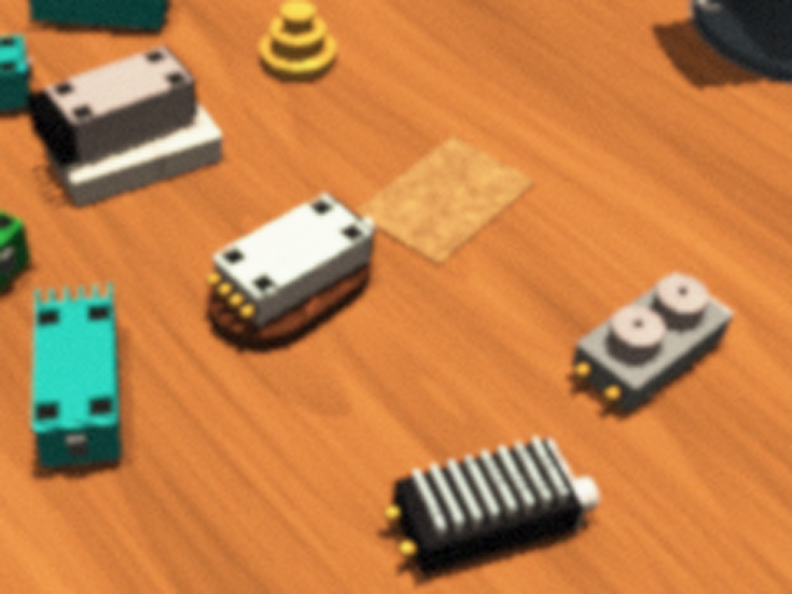

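```bash
cat > fit.py <<'E'
from h import *
from scipy.optimize import least_squares
def fit(obs,z0):
    # obs: list (cam,u,v in full px, local xyz)
    def res(p):
        c,s=np.cos(p[2]),np.sin(p[2]);r=[]
        for cam,u,v,(x,y,z) in obs:
            q=proj(cam,[p[0]+c*x-s*y,p[1]+s*x+c*y,z0+z]);r+=[q[0]-u,q[1]-v]
        return r
    k=least_squares(res,[.6,0,0],loss="soft_l1")
    return k.x,np.array(res(k.x)).reshape(-1,2)
T=lambda u,v:("top",(u+.5)/4.4-.5+185,(v+.5)/4.4-.5+150)
S=lambda u,v:("scene",(u+.5)/3.3-.5+185,(v+.5)/3.3-.5+145)
E
python3 - <<'E'
from fit import *
def cups(zl): return [(43,18,zl),(43,-18,zl),(-43,18,zl),(-43,-18,zl)]
def go(n,z0,tp,sp,lt,ls):
    ot=[T(*a)+(np.array(l)/1000,) for a,l in zip(tp,lt)]
    os_=[S(*a)+(np.array(l)/1000,) for a,l in zip(sp,ls)]
    for nm,o in (("both",ot+os_),("top",ot),("scene",os_)):
        if o:
            p,r=fit(o,z0);print(n,nm,p.round(4),"res",np.abs(r).mean().round(2),r.round(1).tolist() if nm=="both" else "")
go("phono",.018,[(376,123),(424,120),(380,234),(429,232)],[(234,257),(263,284),(321,207),(351,232)][:2]+[(321,207),(351,232)],cups(37),[(43,-18,37),(43,18,37),(-43,-18,37),(-43,18,37)])
go("psu",.030,[(676,93),(725,95),(669,204),(718,207)],[(64,90),(82,112),(154,57),(179,78)],cups(49),[(43,-18,49),(43,18,49),(-43,-18,49),(-43,18,49)])
go("stepup",0,[(119,372),(121,438)],[(637,324),(682,291)],[(25,0,57),(-25,0,57)],[(25,0,57),(-25,0,57)])
go("slab",0,[(645,72),(614,241),(726,258)],[],[(68,43,30),(-68,43,30),(-68,-43,30)],[])
go("mat",0,[(344,331),(457,312),(379,500),(490,472)],[(362,205),(440,262),(457,138),(532,183)],[(68,45,3),(68,-45,3),(-68,45,3),(-68,-45,3)],[(68,-45,3),(68,45,3),(-68,-45,3),(-68,45,3)])
E
```

```text
phono both [ 0.6307 -0.0045  0.0438] res 0.25 [[0.4, -0.1], [0.2, 0.1], [0.7, 0.1], [0.3, 0.0], [-0.0, 0.3], [0.2, 0.2], [0.2, 0.5], [0.3, 0.4]]
phono top [ 0.6308 -0.0031  0.0363] res 0.11 
phono scene [ 0.6303 -0.0057  0.0493] res 0.09 
psu both [ 0.6471 -0.2255 -0.0768] res 0.34 [[0.3, -0.2], [0.0, 0.1], [0.5, 0.2], [0.2, 0.3], [0.1, 0.3], [0.3, 0.5], [0.6, 0.4], [-1.0, 0.5]]
psu top [ 0.6474 -0.2246 -0.0798] res 0.15 
psu scene [ 0.6463 -0.2273 -0.0715] res 0.27 
stepup both [0.4587 0.2072 0.0424] res 0.37 [[0.7, -0.1], [0.7, 0.1], [0.3, 0.3], [0.2, 0.6]]
stepup top [0.4588 0.2095 0.0402] res 0.05 
stepup scene [0.4581 0.2059 0.045 ] res 0.09 
slab both [ 0.6433 -0.2223 -0.1809] res 0.29 [[-0.2, -0.5], [0.4, -0.0], [-0.1, 0.5]]
slab top [ 0.6433 -0.2223 -0.1809] res 0.29 
mat both [ 0.4587 -0.0153  0.1797] res 0.82 [[0.3, -0.1], [0.4, -0.5], [-0.4, 0.8], [0.4, 2.3], [-1.9, 2.3], [0.1, 0.8], [-0.5, -0.3], [1.9, -0.1]]
mat top [ 0.4608 -0.0147  0.1972] res 0.55 Traceback (most recent call last):
  File "<stdin>", line 13, in <module>
  File "<stdin>", line 8, in go
  File "fit.py",
[... 1108 characters left out ...]
       mf)
                             ^^^
    df = [f_eval - f0 for f_eval in f_evals]
                                    ^^^^^^^
    f = np.atleast_1d(self.fun(x, *self.args, **self.kwargs))
                      ~~~~~~~~^^^^^^^^^^^^^^^^^^^^^^^^^^^^^^
    return np.atleast_1d(self.fun(x))
                         ~~~~~~~~^^^
    return self.f(x, *self.args, **self.kwargs)
           ~~~~~~^^^^^^^^^^^^^^^^^^^^^^^^^^^^^^
  File "fit.py", line 8, in res
    q=proj(cam,[p[0]+c*x-s*y,p[1]+s*x+c*y,z0+z]);r+=[q[0]-u,q[1]-v]
  File "h.py", line 9, in proj
    c=get_calibration(cam);E=c["extrinsics"];p=E[:3,:3].T@(np.asarray(P,float)-E[:3,3])
ValueError: time passes only in moves, steps and waits
```

```bash
cat > h.py <<'E'
from rig import *
import numpy as np, cv2
C={n:get_calibration(n) for n in ("top","scene")}
def ray(cam,row,col):
    c=C[cam];E=c["extrinsics"]
    d=E[:3,:3]@np.array([(col-c["cx"])/c["fx"],(row-c["cy"])/c["fy"],1.]);return E[:3,3],d
def at(cam,row,col,z):
    o,d=ray(cam,row,col);return o+d*(z-o[2])/d[2]
def proj(cam,P):
    c=C[cam];E=c["extrinsics"];p=E[:3,:3].T@(np.asarray(P,float)-E[:3,3])
    return np.array([c["cx"]+c["fx"]*p[0]/p[2],c["cy"]+c["fy"]*p[1]/p[2]])
def rect(x0,x1,y,z): return [(x0,-y,z),(x1,-y,z),(x1,y,z),(x0,y,z)]
def stad(z): 
    t=np.linspace(-np.pi/2,np.pi/2,25); a=[(29+43*np.cos(k),43*np.sin(k),z) for k in t]
    return a+[(-x,-y,z) for x,y,z in a]
def overlay(cam,img,models,box,f,name):
    # models: list (loops mm, pose(x,y,th), z0, color)
    x0,y0,x1,y1=box
    a=cv2.resize(np.ascontiguousarray(img[y0:y1,x0:x1,::-1]),None,fx=f,fy=f,interpolation=cv2.INTER_CUBIC)
    for loops,p,z0,col in models:
        c,s=np.cos(p[2]),np.sin(p[2])
        for L in loops:
            q=[proj(cam,[p[0]+(c*x-s*y)/1000,p[1]+(s*x+c*y)/1000,z0+z/1000]) for x,y,z in L]
            q=np.array([[(u-x0+.5)*f-.5,(v-y0+.5)*f-.5] for u,v in q])
            cv2.polylines(a,[np.round(q*8).astype(np.int32)],True,col,1,cv2.LINE_AA,3)
    cv2.imwrite(name,a)
E
cat > m.py <<'E'
from h import *
import sys
P=dict(phono=(.6306,-.0045,.043),psu=(.647,-.226,-.0768),stepup=(.4586,.2075,.0424),amp=(.655,.238,-.3),slab=(.6433,-.2235,-.18),board=(.633,-.0052,.05),mat=(.4605,-.016,.19))
def models():
    g=(0,255,0);b=(255,0,255);M=[]
    M.append(([rect(-55,55,28,37)],P["phono"],.018,g))
    M.append(([rect(-55,55,28,49)],P["psu"],.030,g))
    M.append(([rect(-55,55,28,35)],P["stepup"],0,g))
    M.append(([rect(-55,55,28,37),rect(-55,55,28,7)],P["amp"],0,g))
    M.append(([rect(-68,68,43,30)],P["slab"],0,b))
    M.append(([stad(18)],P["board"],0,b))
    M.append(([rect(-68,68,45,3)],P["mat"],0,b))
    return M
def show(tag):
    t=cv2.imread("pics/top0.png")[:,:,::-1];s=cv2.imread("pics/scene0.png")[:,:,::-1]
    overlay("top",t,models(),(185,155,365,270),4.4,f"pics/to{tag}.png")
    overlay("scene",s,models(),(185,145,425,325),3.3,f"pics/so{tag}.png")
E
python3 -c "
from m import *
show('a')"
```

```text
(no output)
```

View pics/toa.png

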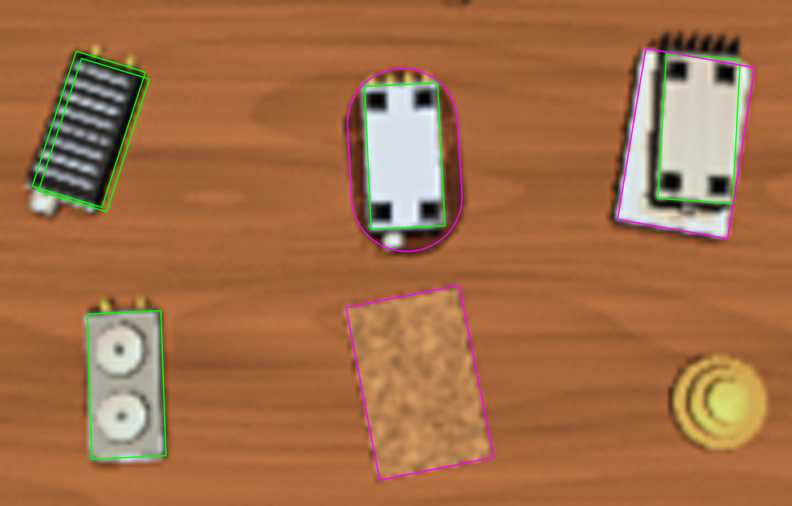

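View pics/soa.png

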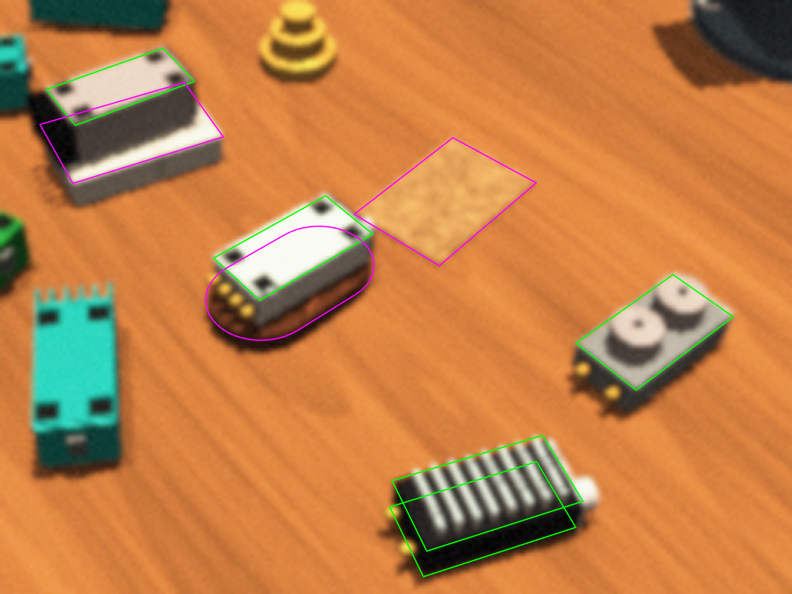

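```bash
cat > z.py <<'E'
from m import *
t=cv2.imread("pics/top0.png")[:,:,::-1];s=cv2.imread("pics/scene0.png")[:,:,::-1]
import sys
def quad(tag,bt,bs):
    overlay("top",t,models(),bt,300/(bt[3]-bt[1]),"pics/_a.png");overlay("scene",s,models(),bs,300/(bs[3]-bs[1]),"pics/_b.png")
    a=cv2.imread("pics/_a.png");b=cv2.imread("pics/_b.png");cv2.imwrite(f"pics/{tag}.png",np.hstack([a[:300],b[:300]]))
E
python3 -c "
from z import *
P['amp']=(.653,.239,-.31);P['board']=(.6315,-.006,.06)
quad('za',(182,158,232,213),(295,270,375,325));quad('zb',(255,163,305,218),(240,195,310,255))
a=cv2.imread('pics/za.png');b=cv2.imread('pics/zb.png');w=min(a.shape[1],b.shape[1]);cv2.imwrite('pics/zab.png',np.vstack([a[:,:w],b[:,:w]]))"
```

```text
(no output)
```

View pics/zab.png

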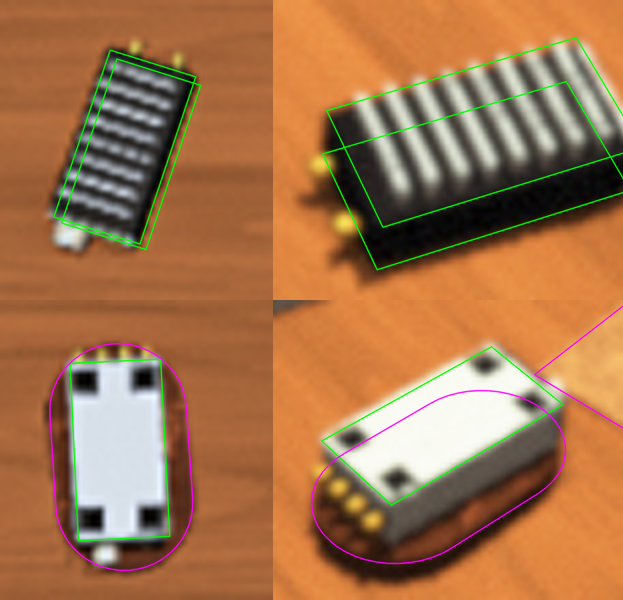

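```bash
cat > act.py <<'E'
from h import *
Q=lambda th:[0,float(np.cos(th/2+np.pi/4)),float(np.sin(th/2+np.pi/4)),0]
H=.009; UP=.2
def pick(p,z0,up=UP):
    t=get_time()
    move_pose([p[0],p[1],up],Q(p[2])); 
    servo_line([p[0],p[1],z0+H+.03],rate=.2)
    g=servo_line([p[0],p[1],z0+H],rate=.06,guard=6)
    move_gripper(.05)
    print("pick guard",g,"w",get_grip_width(),"tcp",np.round(get_ee_pos(),4))
    servo_line([p[0],p[1],up],rate=.15)
    print("F",np.round(get_contact_force(),1),"w",round(get_grip_width(),4),"dt",get_time()-t)
def over(p,up=UP): move_pose([p[0],p[1],up],Q(p[2]))
def place(p,z0,up=UP,guard=4,over_=True):
    t=get_time()
    if over_: over(p,up)
    servo_line([p[0],p[1],z0+H+.015],rate=.15)
    pause(.15)
    g=servo_line([p[0],p[1],z0+H-.002],rate=.02,guard=guard)
    print("down guard",g,"tcp-z err",round(get_ee_pos()[2]-z0-H,4),"F",np.round(get_contact_force(),1))
    return g
def release(p,up=UP):
    move_gripper(.087); print("open",round(get_grip_width(),4))
    z=get_ee_pos(); servo_line([z[0],z[1],z[2]+.05],rate=.1); servo_line([z[0],z[1],up],rate=.25); print("t",get_time())
E
python3 - <<'E'
from act import *
from m import P
pick(P["phono"],.018)
for n in ("top","scene"): cv2.imwrite(f"pics/{n}1.png",read_camera(n)[:,:,::-1])
E
```

```text
pick guard False w 0.055939388374553464 tcp [ 0.6307 -0.0045  0.0271]
F [-0.1 -0.  -4.2] w 0.0557 dt 6.2166999999999994
```

```bash
python3 - <<'E'
from act import *
from m import P
place(P["mat"],.003); release(P["mat"])
pick(P["psu"],.030)
for n in ("top","scene"): cv2.imwrite(f"pics/{n}2.png",read_camera(n)[:,:,::-1])
E
python3 - <<'E'
import cv2,numpy as np
a=cv2.imread("pics/top2.png")[130:270,180:380];b=cv2.imread("pics/scene2.png")[100:290,180:400]
a=cv2.resize(a,(400,280));b=cv2.resize(b,(400,345))
cv2.imwrite("pics/two2.png",np.hstack([cv2.copyMakeBorder(a,0,65,0,0,0),b]))
E
```

```text
down guard True tcp-z err -0.0 F [-1.1 -0.4  4.4]
open 0.0868
t 12.525
pick guard False w 0.0558205996730751 tcp [ 0.6471 -0.2263  0.0392]
F [ 0.1 -0.6 -7. ] w 0.0559 dt 4.424999999999999
```

View pics/two2.png

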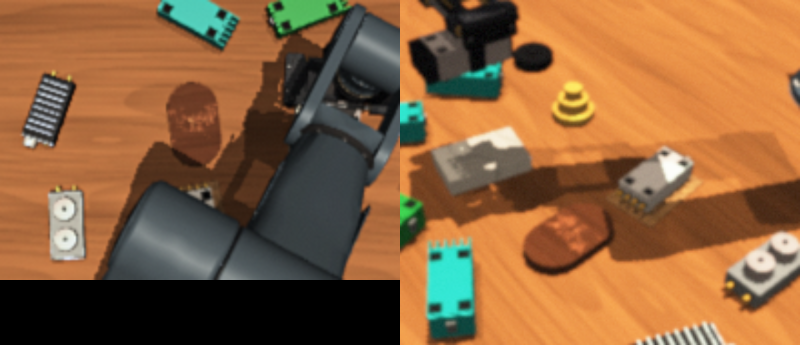

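```bash
python3 - <<'E'
from z import *
import z
z.t=cv2.imread("pics/top2.png")[:,:,::-1];z.s=cv2.imread("pics/scene2.png")[:,:,::-1]
P['board']=(.6315,-.0055,.06)
z.quad('zc',(255,163,305,218),(240,195,310,255));z.quad('zd',(255,163,305,218),(185,160,260,220))
a=cv2.imread('pics/zc.png');b=cv2.imread('pics/zd.png');w=min(a.shape[1],b.shape[1]);cv2.imwrite('pics/zcd.png',np.vstack([a[:,:w],b[:,:w]]))
E
```

```text
(no output)
```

View pics/zcd.png

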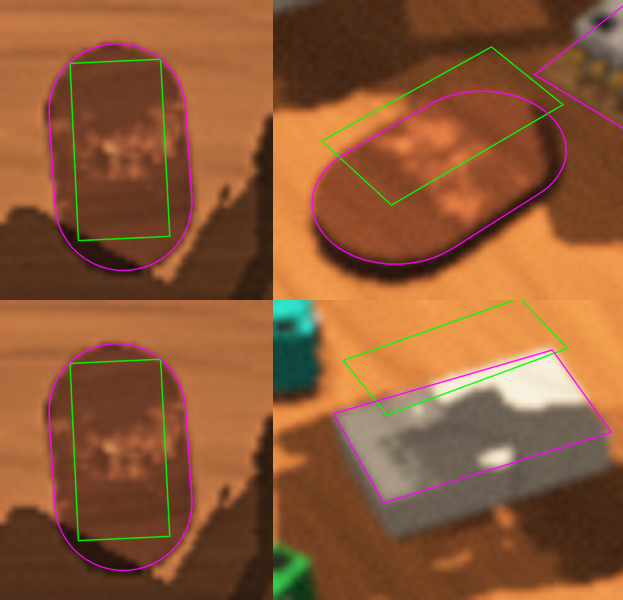

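```bash
python3 - <<'E'
from act import *
from m import P
B=(.6315,-.0055,.06)
place(B,.018); release(B)
# phono pick from the mat
pick(P["mat"],.003)
S=P["slab"]
place(S,.030); release(S)
# step aside to the stepup and look
over(P["stepup"])
for n in ("top","scene"): cv2.imwrite(f"pics/{n}3.png",read_camera(n)[:,:,::-1])
from z import *
import z
z.t=cv2.imread("pics/top3.png")[:,:,::-1];z.s=cv2.imread("pics/scene3.png")[:,:,::-1]
def mm():
    g=(0,255,0);cup=lambda zl:[[(cx+a,cy+b,zl) for a,b in ((-8,-8),(8,-8),(8,8),(-8,8))] for cx in(-43,43) for cy in(-18,18)]
    return [([rect(-55,55,28,49)]+cup(49),B,.018,g),([rect(-55,55,28,37)]+cup(37),S,.030,g),([rect(-55,55,28,35)],P["stepup"],0,g),([rect(-55,55,28,37),rect(-55,55,28,7)],P["amp"],0,g)]
z.models=mm
z.quad('ze',(250,163,305,218),(230,185,310,255));z.quad('zf',(315,160,370,215),(185,140,265,210))
a=cv2.imread('pics/ze.png');b=cv2.imread('pics/zf.png');w=min(a.shape[1],b.shape[1]);cv2.imwrite('pics/zef.png',np.vstack([a[:,:w],b[:,:w]]))
E
```

```text
down guard True tcp-z err 0.0001 F [0.5 0.5 5.6]
open 0.0868
t 22.1083
pick guard False w 0.05568007183492425 tcp [ 0.4606 -0.0161  0.0121]
F [-0.2 -0.5 -4.2] w 0.056 dt 4.3584
down guard True tcp-z err 0.0 F [ 0.2 -1.1  5.2]
open 0.0868
t 31.5917
```

View pics/zef.png

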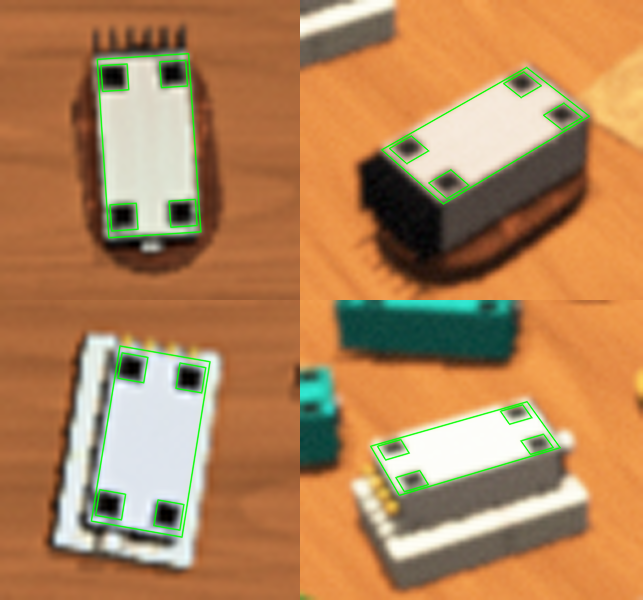

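View pics/scene3.png

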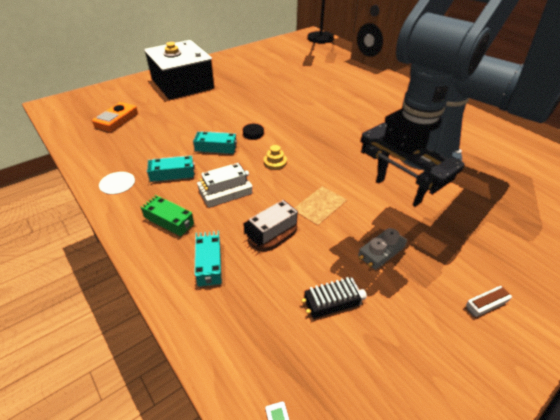

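```bash
python3 - <<'E'
from act import *
from m import P
S=P["slab"]
pick(P["stepup"],0)
over(S); servo_line([S[0],S[1],.062+H+.03],rate=.15); pause(.2)
im=read_camera("scene"); cv2.imwrite("pics/scene4.png",im[:,:,::-1])
t=np.array(get_ee_pos())
cup=[[(cx+a,cy+b,37) for a,b in ((-8,-8),(8,-8),(8,8),(-8,8))] for cx in(-43,43) for cy in(-18,18)]
cans=[[(25*k+19*np.cos(a),19*np.sin(a),57) for a in np.linspace(0,6.28,40)] for k in(-1,1)]
overlay("scene",im,[([rect(-55,55,28,35)]+cans,(t[0],t[1],S[2]),t[2]-H,(0,255,0)),([rect(-55,55,28,37)],S,.03,(255,0,255))],(180,100,280,215),5.2,"pics/s4.png")
im=read_camera("top")
overlay("top",im,[([rect(-55,55,28,35)]+cans,(t[0],t[1],S[2]),t[2]-H,(0,255,0))],(310,150,375,220),5.2,"pics/t4.png")
E
python3 -c "
import cv2,numpy as np
a=cv2.imread('pics/s4.png');b=cv2.imread('pics/t4.png');b=cv2.copyMakeBorder(b,0,a.shape[0]-b.shape[0],0,0,0);cv2.imwrite('pics/st4.png',np.hstack([a,b])[:598,:800])"
```

```text
pick guard False w 0.05609116610715296 tcp [0.4588 0.2075 0.0092]
F [-0.3 -1.4 -3.8] w 0.0556 dt 3.9333000000000027
```

View pics/st4.png

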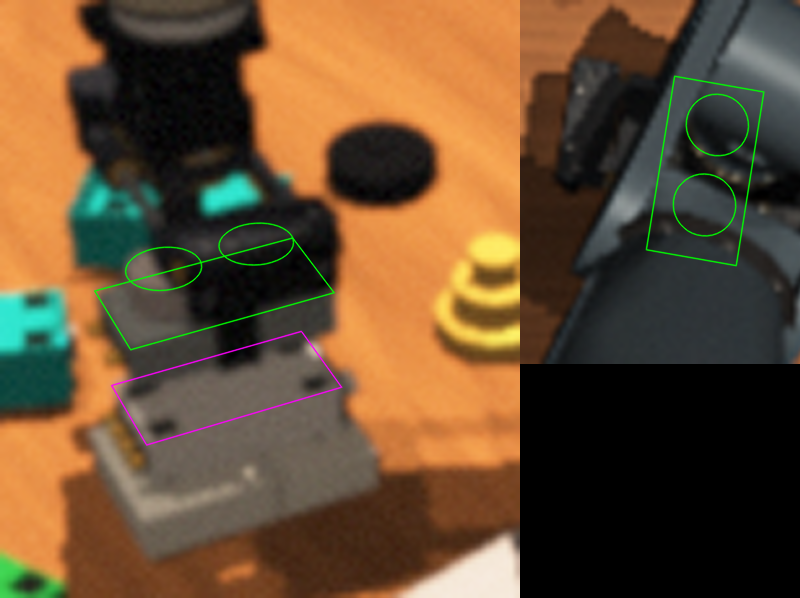

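```bash
python3 - <<'E'
from act import *
from m import P
S=P["slab"]
place(S,.062,over_=False,guard=4)
E
```

```text
down guard True tcp-z err -0.0003 F [-0.6  0.   5.5]
```

```bash
python3 - <<'E'
from act import *
from m import P
S=P["slab"]
release(S)
move_pose([.45,.1,.22],Q(0))
t=read_camera("top");s=read_camera("scene")
cv2.imwrite("pics/top5.png",t[:,:,::-1]);cv2.imwrite("pics/scene5.png",s[:,:,::-1])
cv2.imwrite("pics/a5t.png",cv2.resize(np.ascontiguousarray(t[155:215,180:230,::-1]),None,fx=9,fy=9,interpolation=2))
cv2.imwrite("pics/a5s.png",cv2.resize(np.ascontiguousarray(s[270:325,295:375,::-1]),None,fx=9,fy=9,interpolation=2))
cans=[[(25*k+19*np.cos(a),19*np.sin(a),57) for a in np.linspace(0,6.28,40)] for k in(-1,1)]
overlay("scene",s,[([rect(-55,55,28,35)]+cans,S,.062,(0,255,0)),([rect(-55,55,28,37)],S,.03,(255,0,255))],(180,130,270,215),4.4,"pics/s5.png")
overlay("top",t,[([rect(-55,55,28,35)]+cans,S,.062,(0,255,0))],(310,150,375,220),5,"pics/t5.png")
a=cv2.imread('pics/s5.png');b=cv2.imread('pics/t5.png');cv2.imwrite('pics/st5.png',np.hstack([a[:350],b[:350]]))
E
```

```text
open 0.0869
t 43.225
```

View pics/st5.png

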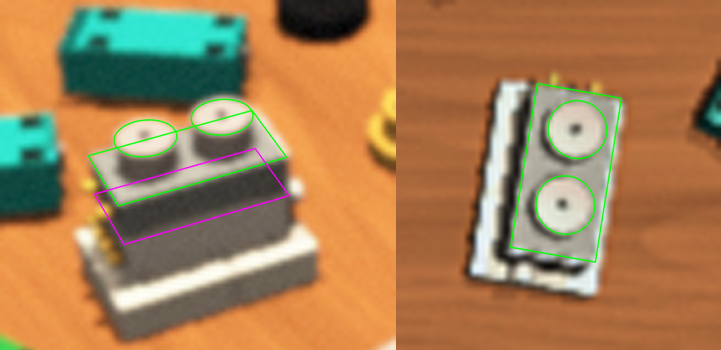

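View pics/a5t.png

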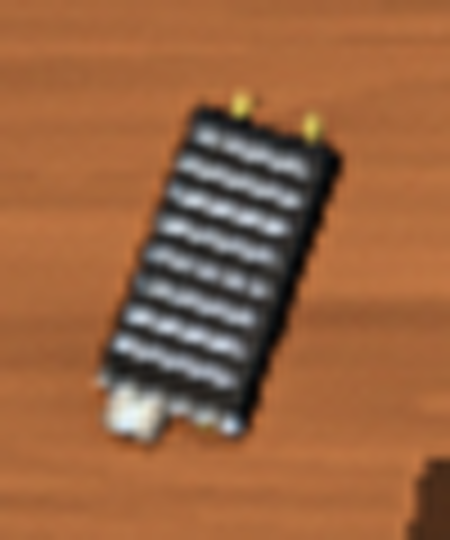

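View pics/a5s.png

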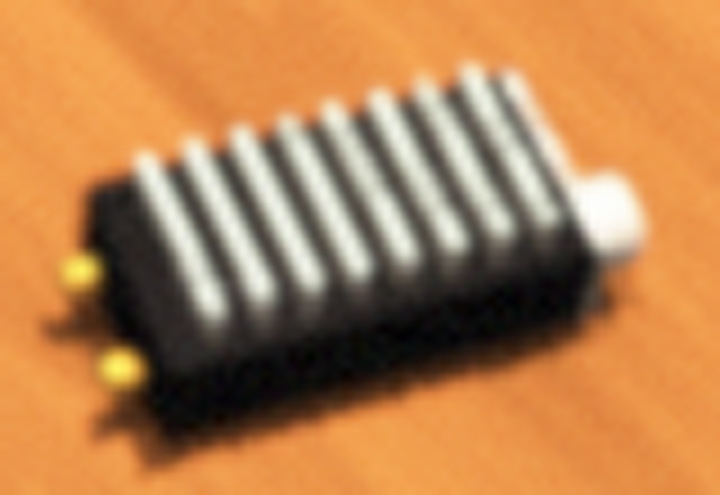

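```bash
python3 - <<'E'
from fit import *
T=lambda u,v:("top",(u+.5)/9-.5+180,(v+.5)/9-.5+155)
S=lambda u,v:("scene",(u+.5)/9-.5+295,(v+.5)/9-.5+270)
A=lambda *a:(np.array(a)/1000,)
ot=[T(200,107)+A(55,28,37),T(342,160)+A(55,-28,7),T(240,435)+A(-55,-28,7),T(103,378)+A(-55,28,37)]
os=[S(98,190)+A(55,-28,37),S(165,430)+A(55,28,7),S(590,318)+A(-55,28,7)]
# ribs, assuming array centred at x=0
rt=[T(252,150)+A(0,0,49)]
for n,o in(("both",ot+os),("top",ot),("scene",os)):
    p,r=fit(o,0);print(n,p.round(4),r.round(2).tolist())
p,_=fit(ot+os,0)
# rib ends back-projected to z=.049 in the amp frame
c,s=np.cos(p[2]),np.sin(p[2])
for nm,q in (("t first",T(252,150)),("t last",T(177,360)),("s firstfar",S(145,158)),("s firstnear",S(212,315)),("s 8far",S(470,75)),("s 8near",S(547,218)),("s 9far",S(512,78))):
    w=at(q[0],q[2],q[1],.049)[:2]-p[:2];print(nm,np.round([c*w[0]+s*w[1],-s*w[0]+c*w[1]],4))
t=cv2.imread("pics/top5.png")[:,:,::-1];s_=cv2.imread("pics/scene5.png")[:,:,::-1]
M=[([rect(-55,55,28,37),rect(-55,55,28,7)],p,0,(0,255,0))]
overlay("top",t,M,(180,155,230,215),7,"pics/_a.png");overlay("scene",s_,M,(295,270,375,330),7,"pics/_b.png")
a=cv2.imread('pics/_a.png');b=cv2.imread('pics/_b.png');cv2.imwrite('pics/amp5.png',np.hstack([a[:420],b[:420,:450]]))
E
```

```text
both [ 0.6538  0.2405 -0.3307] [[-0.12, -0.05], [0.58, 0.84], [1.25, 0.2], [-0.32, 0.22], [-0.87, -0.71], [0.42, 1.94], [0.09, 0.66]]
top [ 0.6548  0.2416 -0.3329] [[-0.4, -0.34], [0.29, 0.58], [0.89, -0.08], [-0.67, -0.09]]
scene [ 0.6522  0.2392 -0.3399] [[-0.66, -1.7], [0.39, 0.93], [0.18, 0.09]]
t first [0.0442 0.0013]
t last [-0.0396  0.0011]
s firstfar [ 0.0437 -0.0231]
s firstnear [0.0452 0.0219]
s 8far [-0.0405 -0.0217]
s 8near [-0.0397  0.0215]
s 9far [-0.0498 -0.0177]
```

View pics/amp5.png

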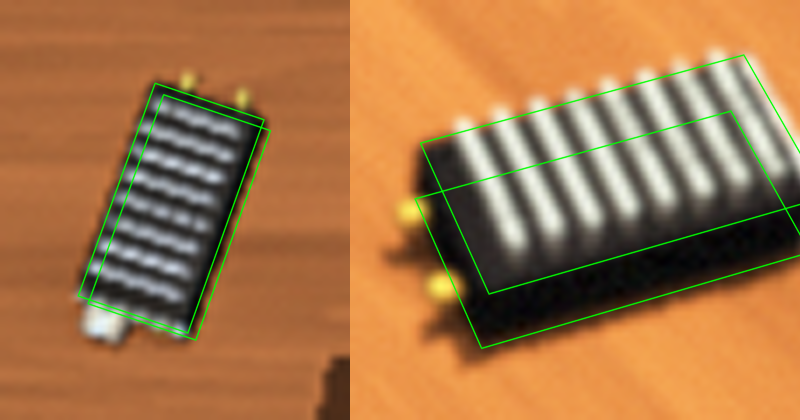

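```bash
python3 - <<'E'
from act import *
p=(.6549,.2402,-.332)
B=(.6315,-.0055,.06)
pick(p,0)
over(B); servo_line([B[0],B[1],.062+H+.03],rate=.15); pause(.2)
im=read_camera("scene"); cv2.imwrite("pics/scene6.png",im[:,:,::-1])
t=np.array(get_ee_pos())
ribs=[[(x,-23,49),(x,23,49)] for x in (-42,42)]
ov=[(ribs+[rect(-55,55,28,37)],(t[0],t[1],B[2]),t[2]-H,(0,255,0)),([rect(-55,55,28,49)],B,.018,(255,0,255))]
overlay("scene",im,ov,(225,145,325,260),5.2,"pics/s6.png")
E
```

```text
pick guard False w 0.05596030454809982 tcp [0.655  0.2402 0.0092]
F [-0.7 -0.  -4.6] w 0.0556 dt 4.666699999999999
```

View pics/s6.png

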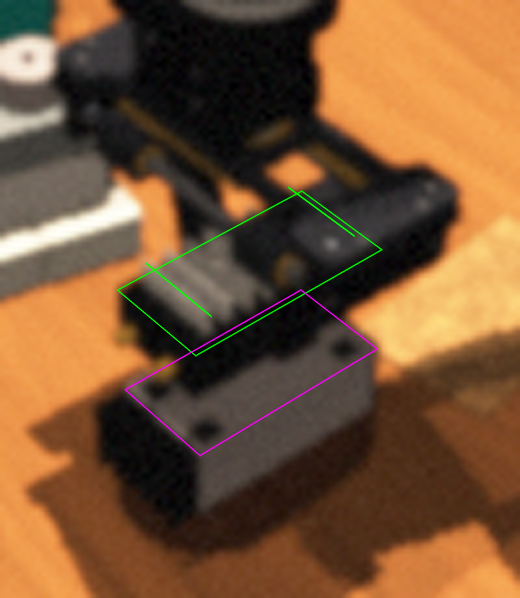

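```bash
python3 - <<'E'
from act import *
B=(.6315,-.0055,.06)
place(B,.062,over_=False,guard=4)
E
```

```text
down guard True tcp-z err -0.0004 F [ 0.7 -0.5  3.9]
```

Height matches the cup floors; release and check.

```bash
python3 - <<'E'
from act import *
from m import P
B=(.6315,-.0055,.06);S=P["slab"]
release(B)
move_pose([.4,.35,.25],Q(0)); pause(.3)
t=read_camera("top");s=read_camera("scene")
cv2.imwrite("pics/scene7.png",s[:,:,::-1]);cv2.imwrite("pics/top7.png",t[:,:,::-1])
ribs=[[(x,-23,49),(x,23,49)] for x in (-42,42)]
ov=[(ribs+[rect(-55,55,28,37)],B,.062,(0,255,0)),([rect(-55,55,28,49)],B,.018,(255,0,255)),([stad(18)],B,0,(255,255,0)),
 ([rect(-55,55,28,35)],S,.062,(0,255,0)),([rect(-68,68,43,30)],S,0,(255,255,0))]
overlay("scene",s,ov,(185,145,310,255),3.4,"pics/_a.png");overlay("top",t,ov,(255,160,365,215),3.4,"pics/_b.png")
a=cv2.imread('pics/_a.png');b=cv2.imread('pics/_b.png');b=cv2.copyMakeBorder(b,0,a.shape[0]-b.shape[0],0,0,0);cv2.imwrite('pics/fin.png',np.hstack([a,b])[:,:800])
o=cv2.imread("pics/scene0.png")[:,:,::-1]
for n in("weight","puck","brush"):
    k=place_of("top",n)
    print(n,k[0]["pixel"] if k else None)
print(get_time())
E
```

```text
open 0.0869
t 54.4917
weight [246.1, 347.2]
puck [261.2, 399.7]
brush [262.8, 142.7]
56.6083
```

View pics/fin.png

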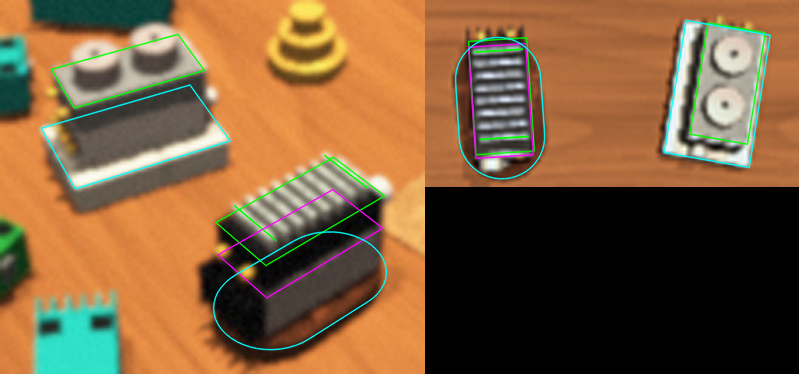

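View pics/scene7.png

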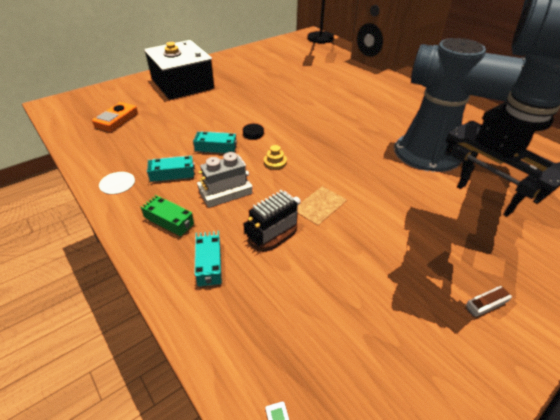

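```bash
python3 -c "
from rig import *
job_done(); print(get_time())"
```

```text
the job is handed in; nothing more can be done
the job is handed in; nothing more can be done
```

The job is done and handed in at about 57 s on the robot's clock, well inside the 131 s limit. The rig reports no verdict, so what follows rests on my own checks.

**What I did:** I parked the phono stage on the cork mat and moved the power supply onto the wooden board. The phono stage then went onto the stone slab, the step-up transformer onto the phono stage and the headphone amplifier onto the power supply. Every set-down was force-guarded and stopped at about 4–6 N.

**What the last checks showed:**
- **Heights:** at contact the fingers were within 0.4 mm of the expected height for both stacked units. That matches feet on the cup floors; feet resting on the lid would have read about 5 mm high.
- **Positions:** after release, the model outlines matched the top and scene pictures to within about a pixel (2.5–3.5 mm). Both stacks are upright and central on their platforms, and the gripper is clear of everything.
- **Bystanders:** the weight and brush were found within 2 pixels of their starting places. The puck's point came out about 4 pixels (12 mm) off. The arm never went near it and the pictures show it in the same place, so I take this as detector noise.

**One disagreement:** two ways of locating the amplifier along its length, by its corners and by its ribs, differed by about 2 mm. I used the middle value, and its feet still dropped into the cups.

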